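Hang a storage jar in the corner jar rack and slide it round the bend

ROBOT

A 6-joint arm with a two-finger parallel gripper is mounted at the origin on a cart in front of the work surface, level with it; the furniture and walls round the work are solid. World frame = base frame: x ahead of the robot, y to its left, z up, the work surface at z = 0. Lengths are in mm, angles in rad, forces in N, time in s.
With the tool pointing down it reaches from about 300 to 775 mm from the base axis. Payload 14.6 kg.
Tool frame: the origin (TCP) lies on the centre line of the jaws, within the pads' length; the fingertips stand 19 mm ahead of it and the grasp point (between the pads) is the TCP (bot.tip_reach is the distance from the TCP to the fingertips, in mm); z points along the fingers, y is the line along which they close (so a half turn about z gives the same grasp; the last joint's range is limited). The gripper opens to 85 mm and grips with 20 to 120 N. Pads are 22 mm wide; open, the fingers measure 114 mm over their backs; the gripper's body (76 mm by 85 mm) begins 54 mm behind the grasp point. The pads swing forward as they close: fully open they stand 13 mm farther back than shut.
Start: joints at [1.146, 0.3, 1.521, -0, 1.321, -0.067], TCP at [192.615, 515.159, 212.881] pointing down, gripper open.
Joint ranges: [-3.03, 3.03], [-0.79, 2.21], [0.23, 2.52], [-1.04, 4.18], [0, 3.07], [-2.55, 2.55]. Speed limits (rad/s): [2.22, 2.22, 2.57, 3.14, 3.14, 3.14].

INTERFACE

Orientations are given as a unit quaternion [w, x, y, z].
In Python, from rig import bot gives the robot as it stands. Calls block until the motion is done:
- bot.move_to(position, orientation): joint-space move of the TCP to a pose.
- bot.servo_line(position, attitude=None, speed=150, until_force=None): straight line of the TCP; attitude=None keeps the orientation; speed is the mean speed in mm/s. With until_force (N) it stops when the force on the tool has changed by that much, and returns True; else False.
- bot.move_joints(angles): joint-space move.
- bot.move_gripper(opening, grip_force=None): finger opening in mm; grip_force is the grip in N (None keeps the last); returns when the fingers have stopped.
- bot.dwell(seconds).
- bot.ik(position, orientation): joint angles nearest the present ones, or None.
- bot.read_state(): the state.
- bot.read_camera(name): name is "side" or "top"; returns a dict with "image" (480x640x3 uint8, blue, green, red), "depth" (480x640 float32, mm along the optical axis (not along the pixel's ray), 0 where there is no reading), "fovy" (degrees; the focal length in pixels is half the picture's height over the tangent of half this angle, whatever the lens; pixels are square), "cx", "cy" (the principal point, pixels), "k1" (the pictures are not rectified: a ray, as slopes to the right and down, at radius r is drawn at 1 + k1 r^2 times it, then the intrinsics apply), "eye" and "attitude" of the camera in the world. Camera axes: x right, y down, z forward; pixel columns grow to the right and rows downward; lengths in mm; the calibration is good to about 2 mm. A picture is of the moment at which its call begins.
A pose or a line that the arm cannot do raises bot.MotionError and nothing moves.
- bot.finish_job(): hands the job in; it is judged then, once.
The state is a dict: "clock": time; "joint_positions": joint angles; "qvel": joint speeds; "effort": joint torques, N m; "ee_pos": TCP position; "tool_rot": TCP orientation; "ft_force": force on the tool from outside, world axes, zero at the start; "moment": the same for the moment, N m; "grip_width": finger opening in mm; "grip_force": force on a finger pad.
Only numpy, scipy, OpenCV 4.12 (cv2) and the standard library are available. Lean on these libraries where they do the work, as an engineer would, in place of code of your own. Each camera call takes 0.05 s, during which the arm holds its last target. There are 200 camera calls.

TASK

Hang the storage jar that stands on the worktop in the corner rack: feed its neck between the two bars at the open mouth, lid above the bars, and push it along the bars round the bend until the whole row of three jars stands lid to lid, with the first jar against the rubber buffer at the far end. They are glass, so push gently - no jamming or ramming - and leave the other things on the worktop where they are.

Things in the scene. Friction and masses are not known exactly. Their poses are not given: they have to be found in the camera images.
- rack: Fixed steel wire rack for hanging jars: two level bars form a lane, a J from above. Origin on the worktop under the lane's centre line where entry meets bend. Entry along y = 0 from mouth x = -100 to 0 mm, quarter bend of 80 mm centre-line radius towards +y, last straight along x = 80 mm from y = 80 to 300 mm, shut by the end plate. Yaw within 0.2 rad of 0; hoop legs 46 mm either side of the lane
- rack_mouth (a point): centre of the open mouth, at the bar axes, 135 mm above the worktop. Bars are round, 8 mm thick (tops at 139 mm), axes 21 mm either side of the centre line, so the clear slot is 34 mm; over the first 36 mm the bars flare, 7 mm wider each at the mouth. The lane leads in along the rack's +x
- rack_bend (a point): the point about which the quarter bend turns, at bar height; the lane's centre line passes it at 80 mm. Nothing rises above the bar tops anywhere but the end plate
- end_plate: upright plate 66 x 5 x 42 mm across the far bar ends, part of the rack; origin on its face towards the jars, on the centre line at bar-axis height; its -y axis points back along the row. A buffer screw with a 16 mm rubber tip passes through it 14 mm above the origin (lid height) and stands out 8 to 32 mm: set differently each time and not reported, so the row's end must be felt
- jar_new: the jar to hang, upright on the worktop; origin at the centre of its underside, z up. Glass body 52 mm across up to 60 mm height, tapering to a neck 30 mm across from 80 to 94 mm height, then a round steel lid 56 mm across from 94 to 114 mm height. 0.15 to 0.31 kg. Hung up, its lid rests on the bars, origin 45 mm above the worktop; it then slides with about 0.5 to 2 N
- jar_new_neck (a point): middle of its neck, 87 mm above the origin. The neck is 14 mm tall and the bars 8 mm: 3 mm play up and down when centred on the bar axes, 2 mm sideways in the slot. The body is too wide to pass between the bars, so it enters only at the mouth
- jar_first: a like jar already hanging in the rack's last straight, the one nearest the end plate; same sizes and origin as jar_new, 0.22 kg; slides with about 1 N
- jar_second: a like jar already hanging in the last straight, before jar_first with gaps between; same sizes and origin as jar_new, 0.22 kg; slides with about 1 N
- salt_mill: bystander: glass mill with steel head, 56 mm across, 123 mm tall, standing; origin at the centre of its underside
- mug: bystander: striped mug with handle, 90 x 129 x 94 mm; origin at the centre of its underside
- juice_glass: bystander: full glass, 69 mm across, 100 mm tall; origin at the centre of its underside
There are look-alikes about, which are no part of the job. Leave any purple look-alike of the jar_new alone. Leave any blue look-alike of the jar_second alone.

How it is judged:
By the outcome, as a careful person would: the job done as asked, in the order asked, and still so for the second after the job is handed in, with the robot touching nothing.
It also fails if it takes over 72 s, if anything falls off the work surface, if the arm or the gripper's body presses on something with over 40 N, if the wrist force passes 120 N, or if a joint passes its speed limit or range.

## Working session

There is one attempt and no reset: what is moved stays moved. The work goes in short steps, each a Python script; the robot and the scene stay as the last script left them, time stands still between calls to the robot, and variables do not carry over. Pictures are saved under pics/ and viewed, at most 10 in all, crops included, and the job is handed in when it is done.

```bash
ls && mkdir -p pics
python3 - <<'E'
from rig import bot
import cv2,numpy as np
for n in("top","side"):
    c=bot.read_camera(n); cv2.imwrite(f"pics/{n}0.png",c["image"]); np.savez(f"pics/{n}0.npz",**c)
    print(n,{k:c[k] for k in c if k not in("image","depth")},(c["depth"]>0).mean())
s=bot.read_state();print(s)
E
```

```text
pics
top {'fovy': 44.01472339607248, 'cx': 316.4285248726665, 'cy': 236.2725277549257, 'k1': -0.1941549350699598, 'eye': array([ 260.74784127,  -25.18295301, 1709.39913253]), 'attitude': array([-0.06651925,  0.70594375, -0.70288382,  0.05632891])} 0.9960123697916666
side {'fovy': 56.04965991901254, 'cx': 321.1757212919477, 'cy': 237.76820766809465, 'k1': 0.00822772544599393, 'eye': array([ -51.28082841, -794.56773565,  721.54102615]), 'attitude': array([-0.45363397,  0.83394032, -0.2782628 ,  0.1460465 ])} 0.98634765625
{'clock': 0.1, 'joint_positions': array([ 1.14641463e+00,  3.00396582e-01,  1.52153728e+00,  1.07363992e-05,
        1.32065931e+00, -6.66102560e-02]), 'qvel': array([-0.00089308, -0.00153186, -0.00041993,  0.00168617,  0.00038636,
        0.00059077]), 'effort': array([ 2.23082388e-04, -5.44380677e+01, -3.62368190e+01, -1.03717887e-04,
        3.06459100e-03, -5.42049315e-05]), 'ee_pos': array([192.51584454, 514.96626546, 212.38071861]), 'tool_rot': array([-1.26626837e-04,  1.77934475e-01,  9.84042211e-01, -4.83998243e-04]), 'ft_force': array([ 0.23146116, -0.43285874,  1.30776866]), 'moment': array([-0.01171889,  0.05407864,  0.01912449]), 'grip_force': 0.0, 'grip_width': 85.6700133264317}
```

View pics/top0.png

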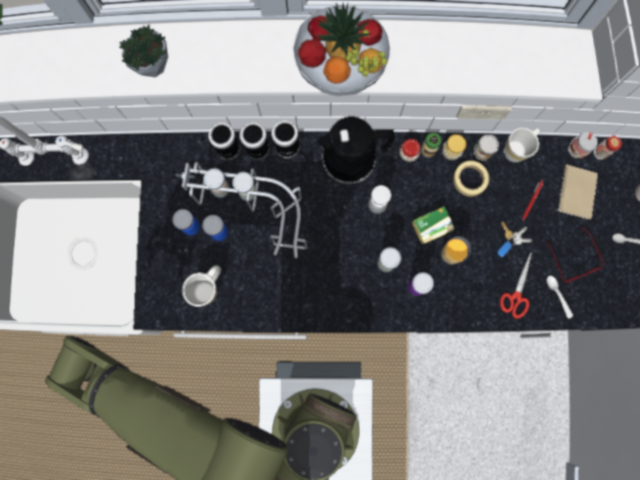

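View pics/side0.png

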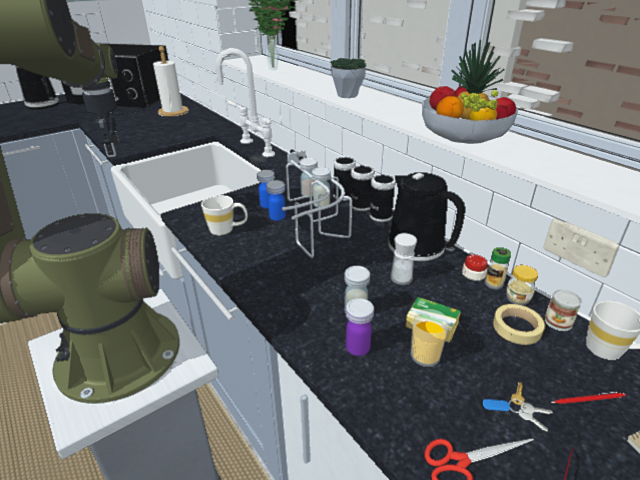

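Candidates for jar_new are:
- a clear-glass jar, top (389,260), side (357,285): this is the match
- a purple jar, top (423,284), side (358,328): look-alike
- the salt mill, top (380,199), side (403,258): bystander
- two blue jars, top (184,222) and (214,227): look-alikes
- the hung jars, top (215,182) and (243,183)

The rack mouth is near top (290,245). The lane runs up the picture and then bends left.

```bash
cat > h.py <<'E'
import numpy as np,cv2
from scipy.spatial.transform import Rotation as R
def K(c):
    f=240/np.tan(np.radians(c["fovy"])/2); return np.array([[f,0,c["cx"]],[0,f,c["cy"]],[0,0,1.]])
def rays(c,uv):
    uv=np.asarray(uv,float).reshape(-1,1,2)
    n=cv2.undistortPoints(uv,K(c),np.array([float(c["k1"]),0,0,0]))[:,0]
    q=c["attitude"]; M=R.from_quat([q[1],q[2],q[3],q[0]]).as_matrix()
    return np.c_[n,np.ones(len(n))]@M.T
def onplane(c,uv,z):
    d=rays(c,uv); return c["eye"]+d*((z-c["eye"][2])/d[:,2])[:,None]
def cloud(c):
    v,u=np.mgrid[:480,:640]; d=rays(c,np.c_[u.ravel(),v.ravel()])
    return (c["eye"]+d*c["depth"].ravel()[:,None].astype(float)).reshape(480,640,3)
def tri(c1,p1,c2,p2):
    a,b=rays(c1,p1)[0],rays(c2,p2)[0]; A=np.c_[a,-b]
    t=np.linalg.lstsq(A,c2["eye"]-c1["eye"],rcond=None)[0]
    P,Q=c1["eye"]+a*t[0],c2["eye"]+b*t[1]; return (P+Q)/2,np.linalg.norm(P-Q)
E
cat > m.py <<'E'
from h import *
C={n:dict(np.load(f"pics/{n}0.npz")) for n in("top","side")}
for n,c in C.items():
    P=cloud(c); X,Y,Z=P[...,0],P[...,1],P[...,2]
    reg=(X>250)&(X<800)&(Y>-300)&(Y<600)
    print(n,"worktop z",np.median(Z[reg&(abs(Z)<15)]))
    for lo,hi,t in((106,128,"114"),(150,168,"159")):
        m=(reg&(Z>lo)&(Z<hi)).astype(np.uint8); k,l,s,ce=cv2.connectedComponentsWithStats(m)
        for i in range(1,k):
            if s[i,4]>25:
                q=P[l==i]; print(t,"px",ce[i].round(1),"n",s[i,4],"mean",q.mean(0).round(1),"mid",((q.max(0)+q.min(0))/2).round(1),"ext",np.ptp(q,0).round(0))
c=C["top"];P=cloud(c)
crop=cv2.resize(c["image"][150:300,160:460],None,fx=2.6,fy=2.6,interpolation=cv2.INTER_CUBIC)
s=C["side"]["image"]; c2=cv2.resize(s[130:370,240:480],(780,780))[:, :]
cv2.imwrite("pics/crop1.png",crop)
m=(P[...,2]>118)&(P[...,2]<148); 
a=cv2.resize((m[150:300,160:460]*255).astype(np.uint8),None,fx=1.3,fy=1.3,interpolation=0)
b=cv2.resize(s[120:360,240:480],None,fx=1.6,fy=1.6)
cv2.imwrite("pics/crop2.png",np.hstack([cv2.cvtColor(cv2.resize(a,(390,384)),8),b]))
k=P[120:185,320:390];print("kettle",k[...,2].max(),)
E
python3 m.py
```

```text
top worktop z 0.5134514034872382
114 px [221.5 146.6] n 30 mean [796.8 268.5 118.8] mid [796.8 268.8 117.1] ext [ 6. 36. 20.]
114 px [252.2 146.4] n 30 mean [797.8 181.4 116. ] mid [797.7 181.4 116.4] ext [ 5. 32. 21.]
114 px [347.6 164.7] n 140 mean [743.4 -87.2 117.5] mid [756.6 -93.1 117.1] ext [ 58. 133.  22.]
114 px [380.8 194.8] n 252 mean [ 656.1 -178.1  122.1] mid [ 656.9 -178.6  117.1] ext [52. 50. 22.]
114 px [182.5 219.2] n 302 mean [588.2 371.4 113.2] mid [589.4 371.5 113.9] ext [56. 55. 16.]
114 px [212.3 224.9] n 300 mean [572.3 286.4 113.5] mid [572.2 286.9 116. ] ext [58. 54. 19.]
114 px [390.1 257.8] n 331 mean [ 482.5 -201.9  113.1] mid [ 482.5 -201.8  114.3] ext [56. 55. 16.]
114 px [420.1 282.7] n 233 mean [ 414.6 -282.4  113.2] mid [ 415.2 -280.   114.8] ext [52. 39. 17.]
159 px [349.6 159.4] n 127 mean [745.8 -91.2 159.2] mid [755.1 -94.2 159. ] ext [ 48. 129.  18.]
159 px [184.6 175.1] n 117 mean [703.  360.9 157. ] mid [702.5 360.4 158.1] ext [62. 68. 16.]
159 px [214.  178.4] n 327 mean [692.8 278.4 158.4] mid [692.5 278.2 158.8] ext [57. 56. 17.]
159 px [242
[... 793 characters left out ...]
 372 mean [ 748.7 -128.   117. ] mid [ 762.  -104.8  117. ] ext [ 75. 127.  22.]
114 px [405.5 240.9] n 293 mean [ 649.2 -184.3  119.7] mid [ 654.4 -179.6  116. ] ext [53. 51. 20.]
114 px [357.1 274.1] n 353 mean [ 478.2 -205.9  112.1] mid [ 480.1 -204.2  111. ] ext [56. 55. 10.]
114 px [357.1 305.5] n 292 mean [ 410.9 -284.9  112.7] mid [ 411.5 -281.8  111.2] ext [54. 36. 10.]
159 px [303.3 158.3] n 232 mean [691.7 308.6 156.1] mid [696.9 321.2 156.5] ext [ 71. 148.  13.]
159 px [321.3 171.6] n 157 mean [676.9 192.7 156.5] mid [680.  196.3 155.1] ext [55. 57. 10.]
159 px [418.9 204.9] n 300 mean [ 751.  -126.3  159. ] mid [ 763.  -107.5  159. ] ext [ 72. 113.  18.]
kettle 1709.3991325265392
```

View crops.

View pics/crop1.png

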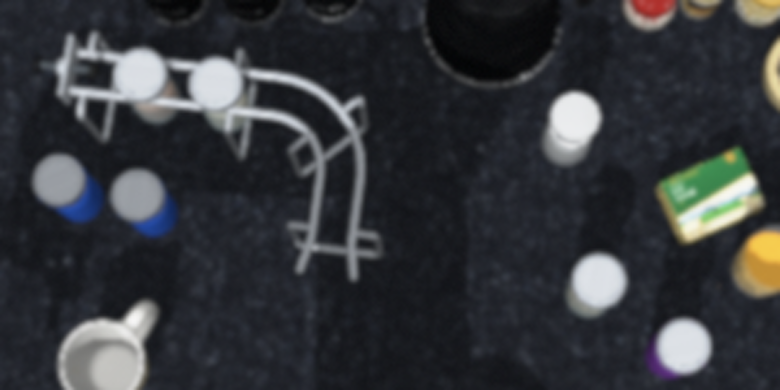

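View pics/crop2.png

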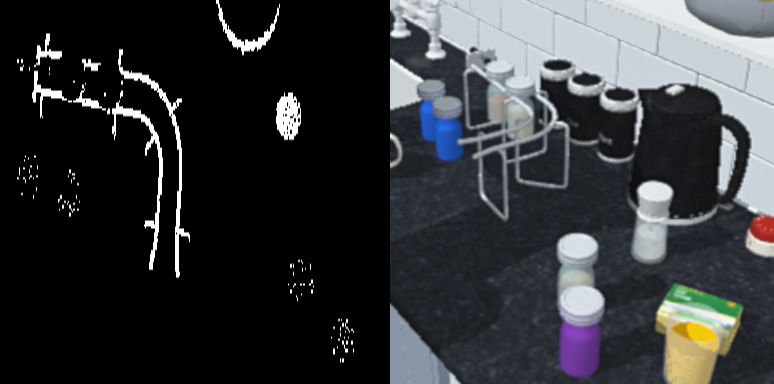

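Crop 1 shows the rack: mouth tips at (300,270) and (352,278), end plate at (66,68), two hung jars at (140,75) and (217,83). Crop 2 shows the clear-glass jar, lid at (577,247), behind the purple one at (581,300), so the choice is confirmed. Next I'll measure the rack by fitting lines to the bars.

```bash
cat > r.py <<'E'
from h import *
C={n:dict(np.load(f"pics/{n}0.npz")) for n in("top","side")}
res={}
for n,c in C.items():
    P=cloud(c); m=(P[...,2]>126)&(P[...,2]<146)&(P[...,0]>380)&(P[...,0]<720)&(P[...,1]>0)&(P[...,1]<400)
    v,u=np.nonzero(m); q=onplane(c,np.c_[u,v],137); 
    print(n,"bar z (95pct of depth)",np.percentile(P[m][:,2],[50,95]).round(1))
    th=-0.128; o=np.array([500.,80.])
    for it in range(4):
        A=np.array([[np.cos(th),np.sin(th)],[-np.sin(th),np.cos(th)]])
        if it==0:
            # origin from mean of bars: straight at x=80, entry at y=0
            w=q[:,:2]@A.T; e=w[w[:,0]<w[:,0].min()+100]; s=w[w[:,1]>w[:,1].min()+140]
            o=A.T@np.array([np.median(s[:,0])-80,(e[:,1].min()+e[:,1].max())/2])
        w=(q[:,:2]-o)@A.T
        def mid(t,s,lo,hi):  # two parallel bars: shared slope, own offsets
            k=(t>lo)&(t<hi)&(abs(abs(s)-21)<9); t,s=t[k],s[k]
            B=np.c_[t,s>0,s<0].astype(float); x=np.linalg.lstsq(B,s,rcond=None)[0]
            r=s-B@x; k=abs(r)<4; x=np.linalg.lstsq(B[k],s[k],rcond=None)[0]
            return x[0],x[1],x[2],k.sum(),(s-B@x)[k].std()
        E=mid(w[:,0],w[:,1],-62,0); S=mid(w[:,1],w[:,0]-80,85,270)
        th+= (E[0]*E[3]*0.2+ -S[0]*S[3])/(E[3]*.2+S[3])
        o=o+A.T@np.array([(S[1]+S[2])/2+S[0]*80,(E[1]+E[2])/2])
    e=w[(abs(w[:,1])<36)&(w[:,0]<0)]
    print(n,"theta",th,"o",o.round(1),"E",np.round(E,3),"S",np.round(S,3),"mouth x",[np.sort(e[sg*e[:,1]>0][:,0])[:3].round(0) for sg in(1,-1)])
    b=w-[0,80]; k=(w[:,0]>8)&(w[:,1]<72); rr=np.hypot(*b[k].T); rr=rr[(rr>50)&(rr<110)]
    print("bend radii inner/outer",np.median(rr[rr<80]),np.median(rr[rr>80]))
    # plate, jars
    h=P[(P[...,2]>143)&(P[...,2]<165)&(P[...,0]>600)&(P[...,0]<730)&(P[...,1]>150)&(P[...,1]<420)]
    hw=(h[:,:2]-o)@A.T
    for lab,J in(("1",(692.6,278.3)),("2",(682.7,199.7))): print("jar",lab,(A@(np.array(J)-o)).round(1))
    k=hw[:,1]>270; print("plate y hist",np.percentile(hw[k][:,1],[5,50,95]).round(1))
    # buffer
# two-view height of mouth bar tips: triangulate ends
E
python3 r.py
```

```text
top bar z (95pct of depth) [138.2 144.3]
top theta -0.09775801135462533 o [569.6  71.4] E [-2.7000e-02  2.1496e+01 -2.1826e+01  1.1900e+02  2.1630e+00] S [ -0.042  23.58  -15.654  12.      2.249] mouth x [array([-84., -84., -81.]), array([-87., -86., -84.])]
bend radii inner/outer 70.20910342492536 105.55111374246155
jar 1 [102.9 217.5]
jar 2 [100.5 138.3]
plate y hist [272.8 298.7 332.6]
side bar z (95pct of depth) [136.7 143.2]
side theta -0.12102470661859731 o [561.5  67.6] E [ 3.0000e-03  2.1501e+01 -2.1138e+01  6.7000e+01  2.2580e+00] S [-1.2000e-02  2.1111e+01 -1.7562e+01  2.5000e+01  2.3250e+00] mouth x [array([-81., -81., -79.]), array([-81., -79., -79.])]
bend radii inner/outer 67.11551795334397 104.03087795465493
jar 1 [102.7 226. ]
jar 2 [103.1 146.7]
plate y hist [274.3 304.4 337.4]
```

```bash
sed -i "s|o=A.T@np.array(\[np.median.*|o=A.T@np.array([(A@np.array([687.6,239.]))[0]-80,(e[:,1].min()+e[:,1].max())/2])|" r.py && python3 r.py
```

```text
top bar z (95pct of depth) [138.2 144.3]
top theta -0.12724057047718892 o [585.5  69.2] E [ -0.     21.298 -21.302 122.      2.195] S [ -0.     21.506 -21.491 205.      2.208] mouth x [array([-102., -101.,  -99.]), array([-102., -102., -100.])]
bend radii inner/outer 59.00728054773555 100.80910871771414
jar 1 [ 79.7 221. ]
jar 2 [ 79.8 141.8]
plate y hist [272.6 301.9 336.1]
side bar z (95pct of depth) [136.7 143.2]
side theta -0.12768150757246557 o [581.6  64.6] E [-1.3000e-02  2.1024e+01 -2.1205e+01  6.5000e+01  2.2610e+00] S [ 3.0000e-03  2.0117e+01 -2.1616e+01  9.0000e+01  2.3310e+00] mouth x [array([-103., -103., -101.]), array([-103., -101., -101.])]
bend radii inner/outer 58.8173930179518 100.54968224271722
jar 1 [ 83.9 225.7]
jar 2 [ 83.7 146.5]
plate y hist [274.1 304.3 337.2]
```

```bash
cat >> h.py <<'E'
TH=-0.1275; O=np.array([584.8,68.4]); JAR=np.array([481.3,-203.])
A=np.array([[np.cos(TH),np.sin(TH)],[-np.sin(TH),np.cos(TH)]])
def W(x,y,z): return np.r_[O+A.T@np.array([x,y]),z]
def Q(a,s):  # tool down, tool x along s*lane direction at rack angle a
    t=TH+a; x=s*np.array([np.cos(t),np.sin(t),0]); z=np.array([0,0,-1.]); 
    q=R.from_matrix(np.c_[x,np.cross(z,x),z]).as_quat(); return q[[3,0,1,2]]
def lane(s): # arc length from entry/bend joint -> x,y,angle
    L=40*np.pi
    if s<0: return s,0,0
    if s<L: p=s/80; return 80*np.sin(p),80-80*np.cos(p),p
    return 80,80+s-L,np.pi/2
def pusher(s,z,sg,back=39):
    x,y,a=lane(s); return W(x-back*np.cos(a),y-back*np.sin(a),z),Q(a,sg)
E
python3 - <<'E'
from h import *; from rig import bot
for sg in(1,-1):
    for p,q in [(np.r_[JAR,115],Q(0,sg)),(np.r_[JAR,230],Q(0,sg)),(W(-160,0,230),Q(0,sg)),(W(-160,0,163),Q(0,sg))]+[pusher(s,162,sg) for s in(-75,0,60,126,200)]+[pusher(200,240,sg)]:
        j=bot.ik(p,q); print(sg,p.round(0),None if j is None else np.round(j,2))
E
```

```text
1 [ 481. -203.  115.] [-0.47  0.34  1.71 -0.    1.09  1.23]
1 [ 481. -203.  230.] [-0.47  0.22  1.58 -0.    1.34  1.23]
1 [426.  89. 230.] [ 0.12  0.03  1.8  -0.    1.32  1.82]
1 [426.  89. 163.] [ 0.12  0.1   1.89 -0.    1.16  1.82]
1 [472.  83. 162.] [ 0.1   0.19  1.78 -0.    1.17  1.8 ]
1 [546.  73. 162.] [ 0.07  0.35  1.58 -0.    1.21  1.77]
1 [610.  60. 162.] [ 0.04  0.48  1.39 -0.    1.27  0.99]
1 [669.  99. 162.] [ 0.09  0.63  1.17 -0.    1.35  0.22]
1 [679. 173. 162.] [ 0.2   0.68  1.08 -0.    1.38  0.32]
1 [679. 173. 240.] [ 0.2   0.64  0.97 -0.    1.53  0.32]
-1 [ 481. -203.  115.] [-0.47  0.34  1.71 -0.    1.09 -1.91]
-1 [ 481. -203.  230.] [-0.47  0.22  1.58 -0.    1.34 -1.91]
-1 [426.  89. 230.] [ 0.12  0.03  1.8  -0.    1.32 -1.32]
-1 [426.  89. 163.] [ 0.12  0.1   1.89 -0.    1.16 -1.32]
-1 [472.  83. 162.] [ 0.1   0.19  1.78 -0.    1.17 -1.35]
-1 [546.  73. 162.] [ 0.07  0.35  1.58 -0.    1.21 -1.38]
-1 [610.  60. 162.] [ 0.04  0.48  1.39 -0.    1.27 -2.15]
-1 [669.  99. 162.] None
-1 [679. 173. 162.] None
-1 [679. 173. 240.] None
```

Run:
```python
from h import *; from rig import bot
q=Q(0,1)
bot.servo_line(np.array([192.5,515,260]))
bot.move_to(np.r_[JAR,240],q)
bot.servo_line(np.r_[JAR,150],speed=150)
print("touch",bot.servo_line(np.r_[JAR,115],speed=50,until_force=6),bot.read_state()["ee_pos"])
print("w",bot.move_gripper(50,35)); s=bot.read_state(); print(s["grip_width"],s["grip_force"],s["ft_force"],s["ee_pos"],s["clock"])
if 53<s["grip_width"]<59:
    f0=s["ft_force"]; bot.servo_line(np.r_[JAR,130],speed=60); bot.servo_line(np.r_[JAR,210],speed=150)
    bot.move_to(W(-165,0,210),q); bot.dwell(.2)
    s=bot.read_state(); print(s["grip_width"],s["ft_force"]-f0,s["ee_pos"],s["clock"])
for n in("top","side"):
    c=bot.read_camera(n); np.savez(f"pics/{n}1.npz",**c)
    if n=="side": cv2.imwrite("pics/side1.png",cv2.resize(c["image"][100:340,200:480],None,fx=2.5,fy=2.5))
```

```text
touch False [ 481.455908   -203.07137627  115.23057568]
w False
50.13964871615879 0.0 [ 0.11825552 -0.29426482 -0.30395686] [ 481.30078761 -203.00379402  115.0291824 ] 5.3417
```

View pics/side1.png

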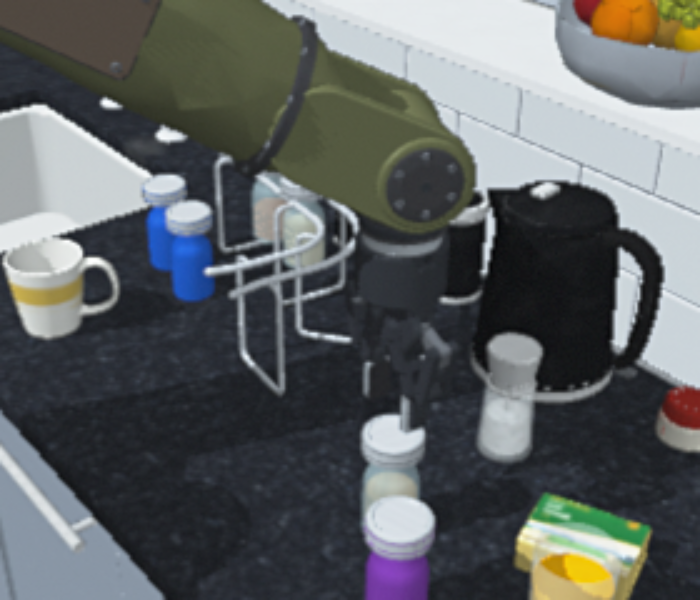

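The gripper closed to 50 mm without touching anything. The picture shows the fingertips at about (405,425) and (370,385), behind and right of the lid centre (393,435). I'll check where the fingertips and the lid really are.

Run:
```python
from h import *
c=dict(np.load("pics/side1.npz"));c0=dict(np.load("pics/side0.npz"));t=dict(np.load("pics/top0.npz"))
def proj(c,p):
    q=c["attitude"];M=R.from_quat([q[1],q[2],q[3],q[0]]).as_matrix()
    return cv2.projectPoints(((np.atleast_2d(p)-c["eye"])@M),np.zeros(3),np.zeros(3),K(c),np.array([float(c["k1"]),0,0,0]))[0][:,0]
print("proj lid top centre / near finger tip / far:",proj(c,[[481,-203,114],[478,-228,98],[484,-178,98]]).round(1))
print("crop px of those",((proj(c,[[481,-203,114],[478,-228,98],[484,-178,98]])-[200,100])*2.5).round(0))
P=cloud(c);m=(P[...,0]>430)&(P[...,0]<540)&(P[...,1]>-270)&(P[...,1]<-130)&(P[...,2]>85)&(P[...,2]<135)
g=c["image"].max(2)
k=m&(g<90);q=P[k];vu=np.argwhere(k)
print(k.sum()); 
for zl in range(85,135,6):
    s=q[(q[:,2]>=zl)&(q[:,2]<zl+6)]
    if len(s)>3: print(zl,len(s),s.min(0).round(0),s.max(0).round(0))
d=abs(c["depth"]-c0["depth"])>15
k=d&(P[...,2]<150)&(P[...,2]>60)&(abs(P[...,0]-490)<90)&(abs(P[...,1]+200)<90)
for zl in range(60,150,10):
    s=P[k&(P[...,2]>=zl)&(P[...,2]<zl+10)]
    if len(s)>3: print("chg",zl,len(s),s.min(0).round(0),s.max(0).round(0),s.mean(0).round(0))
mm=(abs(P[...,2]-112)<5)&(abs(P[...,0]-480)<45)&(abs(P[...,1]+203)<45)&(g>150); s=P[mm]; print("lid now",mm.sum(),s.min(0).round(0),s.max(0).round(0))
```

```text
proj lid top centre / near finger tip / far: [[357.2 272.2]
 [363.4 284.1]
 [350.8 272. ]]
crop px of those [[393. 431.]
 [408. 460.]
 [377. 430.]]
1
chg 130 18 [ 468. -235.  136.] [ 494. -171.  140.] [ 481. -196.  138.]
chg 140 66 [ 465. -243.  140.] [ 495. -172.  150.] [ 477. -204.  146.]
lid now 289 [ 452. -231.  107.] [ 503. -175.  115.]
```

Run:
```python
from h import *; from rig import bot
print(bot.tip_reach, bot.read_state()["ee_pos"],bot.read_state()["grip_width"])
c=bot.read_camera("side");a=c["image"][215:310,310:400];P=cloud(c)
cv2.imwrite("pics/z1.png",cv2.resize(a,None,fx=6,fy=6,interpolation=cv2.INTER_CUBIC))
for v in range(240,284,3): print(v,[tuple(P[v,u].round(0).astype(int)) for u in(348,356,362,365)])
```

```text
19.0 [ 481.31570146 -203.01060786  115.03024417] 50.271767299054126
240 [(np.int64(472), np.int64(-179), np.int64(190)), (np.int64(462), np.int64(-217), np.int64(214)), (np.int64(468), np.int64(-227), np.int64(217)), (np.int64(474), np.int64(-230), np.int64(216))]
243 [(np.int64(478), np.int64(-173), np.int64(177)), (np.int64(496), np.int64(-178), np.int64(172)), (np.int64(683), np.int64(7), np.int64(-2)), (np.int64(480), np.int64(-224), np.int64(203))]
246 [(np.int64(475), np.int64(-176), np.int64(172)), (np.int64(658), np.int64(4), np.int64(0)), (np.int64(464), np.int64(-233), np.int64(207)), (np.int64(472), np.int64(-233), np.int64(204))]
249 [(np.int64(474), np.int64(-178), np.int64(166)), (np.int64(646), np.int64(-10), np.int64(2)), (np.int64(463), np.int64(-234), np.int64(200)), (np.int64(670), np.int64(-22), np.int64(-2))]
252 [(np.int64(474), np.int64(-178), np.int64(157)), (np.int64(638), np.int64(-20), np.int64(1)), (np.int64(467), np.int64(-231), np.int64(190)), (np.int64(659), np.int64(-34), np.int64(-1))]
255 [(np.int64(475), np.int64(-177), np.int64(148)), (np.int64(632
[... 1183 characters left out ...]
p.int64(115)), (np.int64(489), np.int64(-210), np.int64(113)), (np.int64(494), np.int64(-214), np.int64(112))]
276 [(np.int64(456), np.int64(-202), np.int64(115)), (np.int64(471), np.int64(-211), np.int64(113)), (np.int64(479), np.int64(-221), np.int64(116)), (np.int64(488), np.int64(-221), np.int64(111))]
279 [(np.int64(454), np.int64(-204), np.int64(109)), (np.int64(466), np.int64(-217), np.int64(111)), (np.int64(475), np.int64(-225), np.int64(112)), (np.int64(480), np.int64(-230), np.int64(113))]
282 [(np.int64(455), np.int64(-203), np.int64(99)), (np.int64(461), np.int64(-223), np.int64(109)), (np.int64(474), np.int64(-228), np.int64(106)), (np.int64(480), np.int64(-231), np.int64(105))]
```

View pics/z1.png

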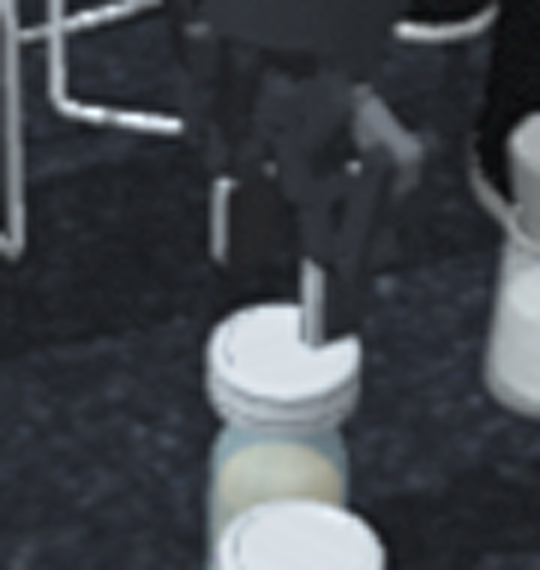

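The zoomed view shows the fingertips at about (313,345), standing above the lid at z ≈ 138 although the TCP reads 115. So the tips are well short of where tip_reach puts them. I'll measure it with a gentle touch on the lid.

Run:
```python
from h import *; from rig import bot
bot.move_gripper(35)
r=bot.servo_line(np.r_[JAR,80],speed=25,until_force=3); s=bot.read_state()
print(r,s["ee_pos"],s["ft_force"],s["grip_width"]); z=s["ee_pos"][2]
bot.servo_line(np.r_[JAR,z+6],speed=40)
c=bot.read_camera("side"); P=cloud(c); m=(P[...,2]<175)&(P[...,2]>122)&(abs(P[...,0]-480)<40)&(abs(P[...,1]+203)<50)
q=P[m]; print(len(q),np.sort(q[:,2])[:8].round(0)); print(bot.read_state()["clock"])
```

```text
True [ 481.55636414 -203.13235656   94.63361434] [-1.24609379 -0.99209925 10.60790342] 34.64127366968442
389 [122. 122. 122. 123. 124. 124. 125. 125.]
7.0083
```

The touch shows that in this gripper the tips end about 19 mm behind the reported TCP (z 94.6 at lid top 114), so I'm regrasping with that offset.

Run:
```python
from h import *; from rig import bot
q=Q(0,1)
bot.servo_line(np.r_[JAR,125],speed=120)
bot.move_gripper(85)
bot.servo_line(np.r_[JAR,97],speed=120)
print("touch",bot.servo_line(np.r_[JAR,75],speed=50,until_force=4),bot.read_state()["ee_pos"])
f0=bot.read_state()["ft_force"]
bot.move_gripper(48,35); s=bot.read_state(); print(s["grip_width"],s["grip_force"],s["ft_force"]-f0,s["ee_pos"],s["clock"])
if 53<s["grip_width"]<59:
    bot.servo_line(np.r_[JAR,90],speed=60); bot.servo_line(np.r_[JAR,150],speed=150)
    bot.move_to(W(-165,0,150),q); bot.dwell(.2)
    s=bot.read_state(); print(s["grip_width"],s["ft_force"]-f0,s["ee_pos"],s["clock"])
    for n in("top","side"):
        c=bot.read_camera(n); np.savez(f"pics/{n}2.npz",**c)
        if n=="side":
            cv2.imwrite("pics/side2.png",cv2.resize(c["image"][100:340,200:480],None,fx=2.5,fy=2.5))
            P=cloud(c); g=c["image"].min(2); k=(g>130)&(abs(P[...,0]-W(-165,0,0)[0])<45)&(abs(P[...,1]-W(-165,0,0)[1])<45)&(P[...,2]>150)&(P[...,2]<200)
            x=P[k]; print("lid in side cloud",k.sum(),x.min(0).round(1),x.max(0).round(1),W(-165,0,0))
```

```text
touch False [ 481.32528478 -203.02934799   74.97709392]
54.8220433330013 37.09183752536774 [-1.7058707   0.98094756  5.12582413] [ 481.59068026 -202.98852041   75.47772601] 9.275
54.74264125872983 [-0.7087006  -0.33661518 -1.02682855] [421.45887071  88.66743076 149.89729313] 11.5667
lid in side cloud 106 [396.1  55.  150.2] [440.9 114.3 193.4] [421.13932478  89.38054783   0.        ]
```

View pics/side2.png

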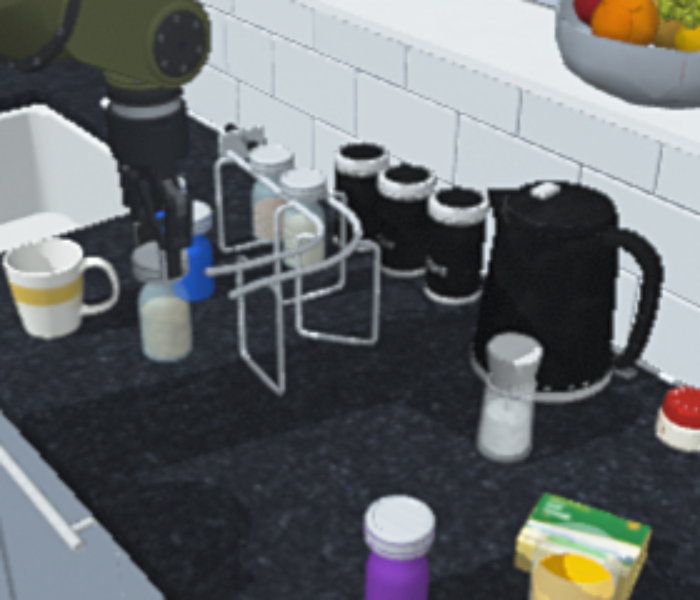

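The jar hangs upright in the gripper: lid at (150,262), body bottom at (165,355), rack mouth ahead at (210–235,270–292). I'll check the lid height before feeding it in.

Run:
```python
from h import *
c=dict(np.load("pics/side2.npz"));P=cloud(c)
for u in (256,258,260,262):
    print(u,[(v,*P[v,u].round(0).astype(int).tolist(),int(c["image"][v,u].min())) for v in range(194,246,3)])
```

```text
256 [(194, 416, 116, 197, 39), (197, 416, 118, 187, 44), (200, 409, 107, 186, 150), (203, 400, 90, 188, 145), (206, 394, 80, 185, 115), (209, 394, 82, 176, 115), (212, 530, 351, -2, 80), (215, 521, 335, -3, 67), (218, 400, 98, 141, 120), (221, 397, 94, 135, 127), (224, 397, 96, 125, 142), (227, 397, 97, 116, 107), (230, 475, 254, -1, 99), (233, 466, 239, -1, 87), (236, 459, 226, -2, 69), (239, 450, 210, -1, 59), (242, 441, 194, 0, 35), (245, 433, 181, 0, 48)]
258 [(194, 421, 116, 195, 38), (197, 421, 117, 186, 108), (200, 414, 106, 185, 147), (203, 405, 89, 186, 144), (206, 399, 79, 184, 135), (209, 397, 76, 178, 121), (212, 396, 76, 170, 99), (215, 404, 93, 151, 141), (218, 400, 87, 146, 142), (221, 398, 86, 138, 171), (224, 398, 86, 130, 168), (227, 395, 82, 124, 154), (230, 397, 88, 111, 153), (233, 396, 87, 103, 157), (236, 395, 87, 94, 149), (239, 394, 86, 86, 146), (242, 446, 191, 0, 70), (245, 437, 176, 1, 52)]
260 [(194, 426, 114, 195, 37), (197, 424, 111, 188, 146), (200, 415, 96, 188, 145), (203, 408, 85, 187, 146), (206, 401, 72, 187, 145), (209, 401, 73, 178, 123), (212, 399, 71, 171, 115), (215, 404, 83, 155, 146), (218, 403, 83, 147, 140), (221, 402, 83, 139, 186), (224, 398, 76, 135, 167), (227, 399, 79, 124, 158), (230, 398, 78, 116, 157), (233, 398, 81, 105, 159), (236, 397, 80, 97, 158), (239, 397, 81, 87, 152), (242, 397, 84, 77, 134), (245, 443, 175, 0, 40)]
262 [(194, 432, 115, 192, 33), (197, 426, 105, 189, 128), (200, 419, 94, 188, 139), (203, 412, 81, 187, 147), (206, 405, 70, 186, 153), (209, 404, 69, 179, 123), (212, 403, 68, 171, 118), (215, 408, 79, 155, 139), (218, 405, 74, 150, 142), (221, 403, 74, 142, 186), (224, 402, 72, 135, 163), (227, 401, 72, 126, 160), (230, 400, 71, 118, 158), (233, 402, 77, 106, 157), (236, 400, 75, 98, 154), (239, 399, 75, 89, 152), (242, 399, 76, 80, 141), (245, 449, 175, -3, 37)]
```

Run:
```python
from h import *; from rig import bot
f=lambda:bot.read_state()["ft_force"].round(1)
bot.servo_line(W(-150,0,123.5),speed=100); bot.dwell(.2); print(f())
r=bot.servo_line(W(-68,0,123.5),speed=40,until_force=4); s=bot.read_state(); print(r,(A@(s["ee_pos"][:2]-O)).round(1),f())
if not r:
    bot.dwell(.2); print(f())
    print(bot.servo_line(W(-68,0,119),speed=12,until_force=3)); s=bot.read_state(); print(s["ee_pos"],f(),s["clock"])
c=bot.read_camera("side"); np.savez("pics/side3.npz",**c)
cv2.imwrite("pics/side3.png",cv2.resize(c["image"][140:270,250:400],None,fx=4.5,fy=4.5,interpolation=cv2.INTER_CUBIC))
```

```text
[-0.4 -0.3 -3.2]
False [-68.1   0. ] [-0.3  0.8 -2.9]
[-0.  -0.6 -1.5]
True
[517.4572976   77.04845869 120.39925052] [-1.1  0.   4.4] 15.0583
```

View pics/side3.png

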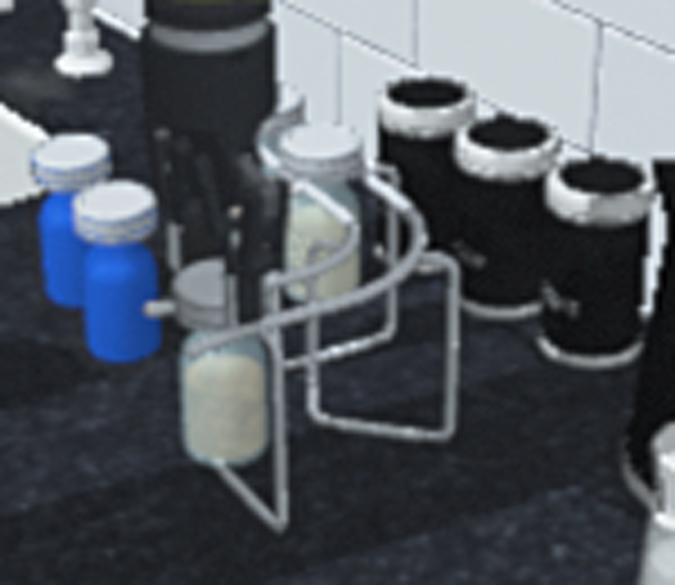

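The neck sits between the bars and the lid rests on them just past the mouth (lid at about (205,295)). Now I'll release it and push from behind.

Run:
```python
from h import *; from rig import bot
st=lambda:(bot.read_state()["ft_force"].round(1).tolist(),bot.read_state()["clock"])
bot.move_gripper(82); print(st())
q=Q(0,1)
bot.servo_line(W(-68,0,165),speed=120)
bot.servo_line(W(-135,0,165),speed=150); bot.move_gripper(0)
bot.servo_line(W(-135,0,127),speed=120); print(st(),bot.read_state()["grip_width"])
Z=127
r=bot.servo_line(pusher(-4,Z,1)[0],speed=35,until_force=6); s=bot.read_state(); print("entry",r,(A@(s["ee_pos"][:2]-O)).round(1),st())
if not r:
    for s_ in np.linspace(0,40*np.pi,13):
        p,qq=pusher(s_,Z,1); r=bot.servo_line(p,qq,speed=30,until_force=6)
        print(round(s_,1),r,st())
        if r: break
c=bot.read_camera("top"); np.savez("pics/top4.npz",**c)
cv2.imwrite("pics/top4.png",cv2.resize(c["image"][150:300,160:360],None,fx=4,fy=4,interpolation=cv2.INTER_CUBIC))
```

```text
([0.7, 0.2, 0.4], 15.5)
([0.3, 0.6, -0.2], 17.8333) -0.07827058537607863
entry False [-43.   0.] ([-1.7, -0.8, 0.1], 20.6083)
0.0 False ([-0.6, -0.1, -0.1], 20.8917)
10.5 False ([0.4, 0.1, -0.4], 21.4333)
20.9 False ([-0.5, 0.7, -0.3], 21.975)
31.4 False ([0.2, 0.2, 0.3], 22.5167)
41.9 False ([0.3, 0.9, -0.1], 23.0583)
52.4 False ([0.6, 1.1, -0.5], 23.6)
62.8 False ([-0.2, -0.8, -0.4], 24.1417)
73.3 False ([0.9, -0.8, 0.5], 24.6833)
83.8 False ([0.1, -0.2, 0.0], 25.225)
94.2 False ([0.0, 0.8, -1.1], 25.7667)
104.7 False ([1.0, -0.9, 0.3], 26.3083)
115.2 False ([-0.1, 0.3, -0.9], 26.85)
125.7 False ([-0.4, -0.0, -0.2], 27.3917)
```

View pics/top4.png

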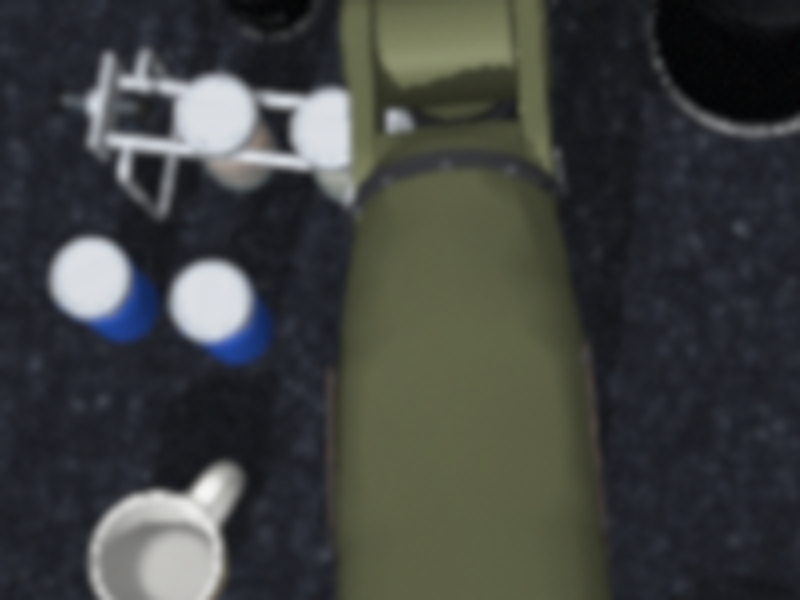

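The new jar is round the bend, its lid just visible at (400,120) behind jar_second at (330,130), and the forces were gentle. Now the slow final push until I feel the buffer.

Run:
```python
from h import *; from rig import bot
def st(): s=bot.read_state(); w=A@(s["ee_pos"][:2]-O); return "jar s by pusher",round(w[1]+39-80+40*np.pi,1),(A@s["ft_force"][:2]).round(1).tolist(),round(s["clock"],1)
bot.dwell(.1); print(st())
for k in range(3):
    r=bot.servo_line(pusher(206,127,1)[0],speed=15,until_force=5); print(r,st())
    bot.dwell(.2); print(st())
    if not r: break
    if abs((A@bot.read_state()["ft_force"][:2])[1])>4 : break
c=bot.read_camera("top"); P=cloud(c); np.savez("pics/top5.npz",**c)
m=((P[...,2]>150)&(P[...,2]<164)&(P[...,0]>640)&(P[...,0]<730)&(P[...,1]<330)&(P[...,1]>60)&(c["image"].min(2)>150)).astype(np.uint8)
k,l,s,ce=cv2.connectedComponentsWithStats(m)
for i in range(1,k):
    if s[i,4]>40:
        q=(P[l==i][:,:2]-[585.9,69.3])@A.T; print(s[i,4],((q.max(0)+q.min(0))/2).round(1),np.ptp(q,0).round(0))
```

```text
('jar s by pusher', np.float64(125.5), [-0.9, 0.1], 27.5)
True ('jar s by pusher', np.float64(176.6), [0.4, -1.9], 30.7)
('jar s by pusher', np.float64(176.5), [0.2, 0.1], 30.9)
True ('jar s by pusher', np.float64(176.5), [0.6, -1.1], 31.3)
('jar s by pusher', np.float64(176.5), [-0.6, 0.1], 31.5)
True ('jar s by pusher', np.float64(176.5), [-0.1, -0.6], 31.9)
('jar s by pusher', np.float64(176.4), [-0.2, -0.2], 32.1)
422 [ 78.3 225.6] [55. 87.]
```

Run:
```python
from h import *; from rig import bot
bot.servo_line(pusher(160,127,1)[0],speed=60)
bot.servo_line(pusher(160,230,1)[0],speed=150)
j=bot.read_state()["joint_positions"].copy(); j[0]-=0.6; bot.move_joints(j); print(bot.read_state()["clock"])
for n in("top","side"):
    c=bot.read_camera(n); P=cloud(c); np.savez(f"pics/{n}6.npz",**c)
    off=[585.9,69.3] if n=="top" else [583.8,67.5]
    lo,hi=(153,164) if n=="top" else (151,162)
    q=(P[(P[...,2]>lo)&(P[...,2]<hi)&(P[...,0]>600)&(P[...,0]<760)][:,:2]-off)@A.T
    q=q[(abs(q[:,0]-80)<34)&(q[:,1]>60)&(q[:,1]<315)]
    # chord along lane on centre strip, and width profile every 6mm
    for y in range(90,312,5):
        s=q[(q[:,1]>=y)&(q[:,1]<y+5)]; print(y,len(s),0 if len(s)<2 else int(np.ptp(s[:,0])),end=" | ")
    print()
c=dict(np.load("pics/top6.npz")); cv2.imwrite("pics/top6.png",cv2.resize(c["image"][150:250,165:325],None,fx=5,fy=5,interpolation=cv2.INTER_CUBIC))
```

```text
34.9417
90 0 0 | 95 0 0 | 100 3 9 | 105 13 28 | 110 25 44 | 115 28 47 | 120 31 51 | 125 32 53 | 130 31 53 | 135 29 52 | 140 32 51 | 145 26 41 | 150 20 37 | 155 10 26 | 160 13 24 | 165 21 35 | 170 32 49 | 175 30 48 | 180 36 54 | 185 28 50 | 190 31 53 | 195 27 48 | 200 23 41 | 205 19 33 | 210 7 16 | 215 18 31 | 220 26 43 | 225 25 48 | 230 31 52 | 235 31 54 | 240 31 56 | 245 34 51 | 250 24 49 | 255 23 43 | 260 23 35 | 265 14 26 | 270 6 9 | 275 6 11 | 280 2 0 | 285 0 0 | 290 0 0 | 295 5 48 | 300 33 62 | 305 7 33 | 310 2 7 | 
90 0 0 | 95 1 0 | 100 11 19 | 105 18 33 | 110 16 45 | 115 16 41 | 120 13 49 | 125 14 49 | 130 13 50 | 135 14 49 | 140 13 34 | 145 10 41 | 150 12 28 | 155 4 14 | 160 13 32 | 165 10 39 | 170 19 49 | 175 8 44 | 180 16 54 | 185 15 49 | 190 13 56 | 195 9 40 | 200 11 42 | 205 7 19 | 210 4 22 | 215 10 31 | 220 14 42 | 225 14 50 | 230 12 45 | 235 15 40 | 240 13 54 | 245 12 49 | 250 10 47 | 255 11 42 | 260 6 25 | 265 3 13 | 270 0 0 | 275 1 0 | 280 1 0 | 285 0 0 | 290 1 0 | 295 15 54 | 300 38 63 | 305 3 31 | 310 0 0 |
```

View pics/top6.png

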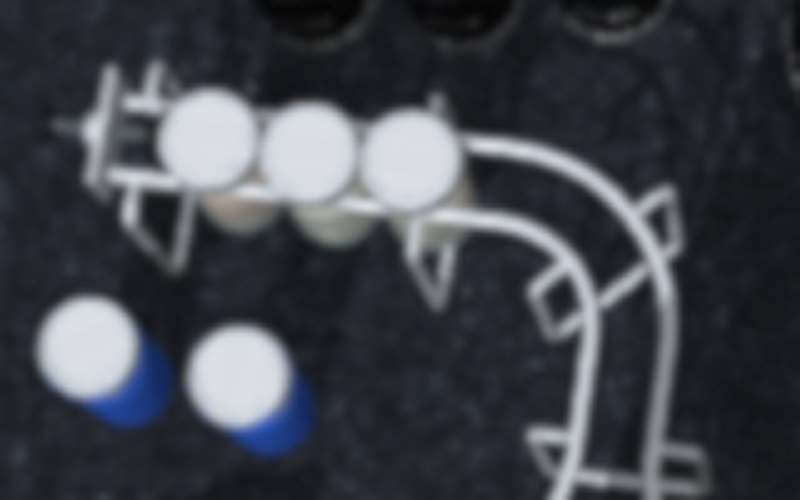

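All three lids stand in a row, centres at about (208,138), (308,152) and (411,162), and the row measures about 168 mm (3 × 56). To be sure the stop was the buffer and not sliding friction, I'll push again with a slightly higher limit.

Run:
```python
from h import *; from rig import bot
def st(): s=bot.read_state(); w=A@(s["ee_pos"][:2]-O); return round(w[1]+39-80+40*np.pi,2),(A@s["ft_force"][:2]).round(1).tolist(),round(s["clock"],1)
p,q=pusher(160,230,1); bot.move_to(p,q)
bot.servo_line(pusher(160,127,1)[0],speed=120)
for lim in(5,9,11):
    print(lim,bot.servo_line(pusher(206,127,1)[0],speed=12,until_force=lim),st())
bot.servo_line(pusher(160,127,1)[0],speed=60)
bot.servo_line(pusher(160,230,1)[0],speed=150)
j=bot.read_state()["joint_positions"].copy(); j[0]-=0.6; bot.move_joints(j)
c=bot.read_camera("top"); P=cloud(c)
q=(P[(P[...,2]>153)&(P[...,2]<164)][:,:2]-[585.9,69.3])@A.T
q=q[(abs(q[:,0]-80)<34)&(q[:,1]>60)&(q[:,1]<290)]
for y in list(range(95,125,2))+list(range(146,166,2))+list(range(202,222,2))+list(range(262,288,2)):
    s=q[(q[:,1]>=y)&(q[:,1]<y+2)]; print(y,0 if len(s)<2 else int(np.ptp(s[:,0])),end="|")
for a,b in((98,155),(158,211),(214,270)): s=q[(q[:,1]>a)&(q[:,1]<b)]; print("\n",s.mean(0).round(1),end="")
print(bot.read_state()["clock"])
```

```text
5 True (np.float64(176.64), [0.6, -1.8], 39.3)
9 True (np.float64(176.56), [0.1, -2.0], 39.8)
11 True (np.float64(176.54), [-0.2, -1.6], 40.5)
95 0|97 0|99 0|101 0|103 12|105 17|107 29|109 32|111 38|113 38|115 42|117 48|119 49|121 50|123 49|146 25|148 36|150 35|152 24|154 21|156 15|158 0|160 11|162 20|164 33|202 42|204 27|206 35|208 19|210 19|212 0|214 24|216 21|218 25|220 32|262 31|264 25|266 26|268 13|270 12|272 13|274 14|276 7|278 3|280 0|282 0|284 0|286 0|
 [ 81.2 129.4]
 [ 78.3 185.5]
 [ 79.4 240.8]43.2583
```

```bash
python3 -c "
from rig import bot
print(bot.finish_job())"
```

```text
the job is handed in; nothing more can be done
None
```

The jar is hung in the rack and the job is handed in at about 43 s: the three jars measure lid to lid (56 mm apart, within camera accuracy), and the row stopped at the same point under 5, 9 and 11 N push limits, so the first jar is against the buffer.

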